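# Run the relay's tray into the test box and bar it with the gate

## Task

Pushing with the fingertips only, push the tray that carries the relay all the way into the test box, then push the black tab on top of the box fully over to that same side, so that the steel gate stands in front of that tray. Leave the tray with the transformer run out as it is. Grip and lift nothing, do not touch the two parts in the trays, and leave the things standing around where they are.

Things in the scene. Friction and masses are not known exactly. Their poses are not given: they have to be found in the camera images.
- test_box: Grey two-bay component test box, fixed to the table: 150 mm deep, 226 mm wide, top at z = 62 mm. Origin at the centre of its underside; its x axis points from the front face (at x = -75 mm) to the back, y to its left, z up. Two open bays in the front, centred at y = +70 mm (left) and y = -70 mm (right), each with a sliding tray; between them a solid wall from y = -33 to +33 mm.
- tray_left (a joint): How far the left tray is run out, in m: 0 = fully home (front flush with the box's front face, hard stop), 0.1 = as far as it goes; starts between 0.072 and 0.093. It slides along the box's -x axis, stays where it is left and takes about 2 N to move.
- tray_right (a joint): The same for the right tray.
- tray_left_front (a point): Point on the outer face of the left tray's aluminium front panel, on its vertical middle line, 40 mm above the table. The panel is 68 mm wide, 6 mm thick, from 5 to 54 mm above the table, flat and upright; its outer face looks along the box's -x. Local frame: x runs along the slides into the box, z up. Behind it the tray floor lies 10 mm above the table with 12 mm rims; its part stands 30 to 60 mm behind the outer face.
- tray_right_front (a point): The same point on the right tray's front panel.
- gate (a joint): Position of the steel gate along the box's y axis, in m: 0 = middle (both bays free), +0.04 = hard stop at the left, gate in front of the left bay; -0.04 = hard stop at the right, gate in front of the right bay. Starts within 5 mm of the middle, stays where it is left, takes about 2 N to move. The gate is a 56 mm wide plate hanging in front of the box's front face (5 mm thick, 3 mm gap) from a carriage on top.
- gate_tab (a point): Centre of the top of the black tab on the gate's carriage, 89 mm above the table. The tab is an upright block 30 mm along the box's x, 12 mm along its y, standing 22 mm above the carriage plate, whose top is 67 mm above the table (the box's top beside it is at 62 mm). It lies 28 mm behind the box's front face and moves with the gate along the box's y. Push it on its flat side. Directly behind the carriage a guide rail along y on the box's top also reaches 67 mm.
- relay: The relay: a plain pale-grey rectangular plug-in case on a thin dark base, 23 x 29 mm and 40 mm high, standing loose on one of the two trays (left or right differs). Origin at the centre of its underside.
- transformer: The small transformer: a squat metal block 56 x 48 x 42 mm with a small yellow tag on its side, standing loose on the other tray. Origin at the centre of its underside.
- weight: Bystander: small brass check weight, 30 mm across, 32 mm high, on the table between the two run-out trays. Origin at the centre of its underside.
- marker: Bystander: felt marker 135 x 21 x 18 mm, lying to the right of the right tray. Origin under its middle.
- tape: Bystander: roll of black tape, 62 mm across, 18 mm high, lying to the left of the left tray. Origin under its middle.
- bottle: Bystander: flux bottle with a needle cap, 46 mm across, 113 mm high, standing left of the box. Origin at the centre of its underside.
- stamp: Bystander: stamp with a turned handle, 24 x 40 x 59 mm, standing right of the box. Origin at the centre of its underside.
- cards: Bystander: pack of cards 57 x 86 x 10 mm, lying farther left. Origin under its middle.
Mind the look-alikes: they are no part of the job. Of the things like the transformer, leave any that is orange or red; of the rest the larger one is meant.

How it is judged:
On the way, in this order (a step that is already met when the one before it is completed fails the run):
1. the relay's tray is fully in the box (((y of relay in the frame of test_box above 0.03 m and value of joint tray_left below 0.004 m) or (y of relay in the frame of test_box below -0.03 m and value of joint tray_right below 0.004 m))), for 0.2 s.
2. then the gate is pushed fully over to the relay's side (((y of relay in the frame of test_box above 0.03 m and value of joint gate above 0.034 m) or (y of relay in the frame of test_box below -0.03 m and value of joint gate below -0.034 m))), for 0.2 s.
At the end, for the whole second after the job is handed in: The tray with the relay is within 4 mm of fully home, the gate at least 34 mm of its 40 mm over to that side, the relay upright and at rest on its tray, the transformer upright and within 15 mm of where it was (its tray still run out) (((y of relay in the frame of test_box above 0.03 m and value of joint tray_left below 0.004 m) or (y of relay in the frame of test_box below -0.03 m and value of joint tray_right below 0.004 m)) and ((y of relay in the frame of test_box above 0.03 m and value of joint gate above 0.034 m) or (y of relay in the frame of test_box below -0.03 m and value of joint gate below -0.034 m)) and ((x of relay in the frame of tray_left_front between 0.01 and 0.08 m and y of relay in the frame of test_box above 0.03 m) or (x of relay in the frame of tray_right_front between 0.01 and 0.08 m and y of relay in the frame of test_box below -0.03 m)) and angle between each of relay, transformer's own z axis and vertical below 0.2 rad and linear speed of relay below 0.01 m/s and distance of transformer from where it was at the start of the episode below 0.015 m); the robot touches nothing.
It fails at once if the tray with the transformer is moved (transformer more than 15 mm from its start) (distance of transformer from where it was at the start of the episode above 0.015 m).
It fails at once if the relay or the transformer is lifted or tipped (height (world z) of any of relay, transformer above 0.03 m or angle between any of relay, transformer's own z axis and vertical above 0.4 rad).
It fails at once if the relay or the transformer is touched by the robot (contact force between any of the arm, the fingers and relay above 0.5 N or contact force between any of the arm, the fingers and transformer above 0.5 N).
It fails at once if a tray front or the tab is gripped between the fingers (((x of the grasp point in the frame of tray_left_front between -0.004 and 0.01 m and z of the grasp point in the frame of tray_left_front between -0.05 and 0.018 m and y of the grasp point in the frame of tray_left_front between -0.045 and 0.045 m) or (x of the grasp point in the frame of tray_right_front between -0.004 and 0.01 m and z of the grasp point in the frame of tray_right_front between -0.05 and 0.018 m and y of the grasp point in the frame of tray_right_front between -0.045 and 0.045 m) or (x of the grasp point in the frame of gate_tab between -0.022 and 0.022 m and y of the grasp point in the frame of gate_tab between -0.008 and 0.008 m and z of the grasp point in the frame of gate_tab below 0.006 m)) and contact force between the fingers and anything else above 1 N).
It fails at once if a bystander is moved more than 20 mm (distance of any of weight, marker, tape, bottle, stamp, cards from where it was at the start of the episode above 0.02 m).
It also fails if it takes over 43 s, if anything falls off the work surface, if the arm or the gripper's body presses on something with over 40 N, if the wrist force passes 120 N, or if a joint passes its speed limit or range.

## Robot

A 6-joint arm with a two-finger parallel gripper is mounted at the origin on a cart in front of the work surface, level with it; the furniture and walls round the work are solid. World frame = base frame: x ahead of the robot, y to its left, z up, the work surface at z = 0. Lengths are in m, angles in rad, forces in N, time in s.
With the tool pointing down it reaches from about 0.275 to 0.85 m from the base axis. Payload 5.2 kg.
Tool frame: the origin (TCP) lies midway between the tips of the shut fingers; the grasp point (between the pads) lies 19 mm behind it (bot.hold_point_z is the distance from the TCP to the grasp point, in m); z points along the fingers, y is the direction in which the jaws open and shut (so a half turn about z gives the same grasp; the last joint's range is limited). The gripper opens to 85 mm and grips with 20 to 120 N. Pads are 22 mm wide; open, the fingers measure 114 mm over their backs; the gripper's body (76 mm by 85 mm) begins 54 mm behind the grasp point. The pads swing forward as they close: fully open they stand 13 mm farther back than shut.
Start: joints at [0.904, 0.259, 1.535, -0, 1.348, -0.203], TCP at [0.246, 0.492, 0.231] pointing down, gripper open.
Joint ranges: [-3.14, 3.14], [-0.91, 2.08], [0.19, 2.58], [-1.22, 4.36], [0.22, 2.71], [-3.12, 3.12]. Speed limits (rad/s): [2.57, 2.57, 3.14, 3.14, 3.14, 3.14].

## Interface

Orientations are given as a unit quaternion [x, y, z, w].
In Python, from rig import bot gives the robot as it stands.
- The arm moves only by the tool send_rows, never from a script. Its argument "rows" is a list of rows, each a list of 6 numbers: the shift along the tool's x, y, z in cm, then the turn, a rotation vector about the tool's x, y, z in degrees. A call has 1 to 10 rows; each row is the pose to reach, as a shift and turn from the pose measured when the call began, along the tool's axes at that moment; what a row does not reach only later rows make up. A row lasts 1/8 s, in which the tool goes at most 62.5 mm and 10.7 degrees, less where a joint would pass 70% of its speed; a pose out of reach is approached as far as the arm can. A call with a gripper value outside its range is refused whole. "fingers" is the opening, from -1 (shut) to 1 (fully open), so that 0 is half open, set as the call begins (left out, the last holds). The fingers move at their own pace and stop on an object; the grip force is fixed at half the most. Time passes only in rows, so rows that repeat a pose let the fingers close. It gives the time, the measured TCP pose, the force and the opening at its end, in the units of the state.
- bot.read_state(): the state, without advancing time (a new reading comes with each control period).
- bot.read_camera(name): name is "scene" or "top" or "wrist"; returns the picture (480x640x3 uint8, red, green, blue); there is no depth.
- bot.camera_model(name): a dict with "intrinsics" (3x3 intrinsics, pixels), "eye" and "orientation" of the camera in the world. Camera axes: x right, y down, z forward; pixel columns grow to the right and rows downward; lengths in m; the calibration is good to about 2 mm. The wrist camera is an equidistant fisheye: a pixel r from the principal point sees the ray r / f radians off the axis. A picture is of the moment at which its call begins: read the wrist's pose just before it. camera_model takes no time and is no camera call; for the wrist camera it gives the pose at the moment of the call.
- bot.close_job(): hands the job in, once; it reports no verdict.
The state is a dict: "time": time; "joint_pos": joint angles; "qd": joint speeds; "tau": joint torques, N m; "ee_pos": TCP position; "orientation": TCP orientation; "ft_force": force on the tool from outside, world axes, zero at the start; "torque": the same for the moment, N m; "opening": opening from 0.0 (shut) to 1.0 (fully open).
Only numpy, scipy, OpenCV 4.12 (cv2) and the standard library are available. Lean on these libraries where they do the work, as an engineer would, in place of code of your own. Each camera call takes 0.05 s, during which the arm holds its last target.

## Working session

There is one attempt and no reset: what is moved stays moved. The work goes in short steps, Python scripts to look and compute and a tool call to move; the robot and the scene stay as the last step left them, time stands still between calls to the robot, and variables do not carry over. Pictures are saved under pics/ and viewed, and the job is handed in when it is done.

Besides the shell and the picture viewer there is one more tool, called after "Call:" by a JSON object that holds its "name" and its "arguments". send_rows: Moves the arm, as the interface text tells. Its arguments: {"type":"object","properties":{"rows":{"type":"array"},"fingers":{"type":"number"}},"required":["rows"]}

```bash
mkdir -p pics; ls
python3 - <<'E'
from rig import bot
import cv2,numpy as np
for n in ["scene","top"]:
    im=bot.read_camera(n); cv2.imwrite(f"pics/{n}0.png",im[:,:,::-1]); print(n,bot.camera_model(n))
s=bot.read_state();print(s)
E
```

```text
pics
scene {'intrinsics': array([[442.09587681,   0.        , 325.40331582],
       [  0.        , 442.09587681, 242.51175801],
       [  0.        ,   0.        ,   1.        ]]), 'eye': array([ 0.05871104, -0.28482861,  0.65100974]), 'orientation': array([ 0.8052652 , -0.42613665,  0.19366973, -0.36393345])}
top {'intrinsics': array([[520.82265732,   0.        , 325.05374773],
       [  0.        , 520.82265732, 242.67475668],
       [  0.        ,   0.        ,   1.        ]]), 'eye': array([0.44342848, 0.09055108, 1.28205836]), 'orientation': array([ 0.70898842, -0.70307238,  0.04573209, -0.03054861])}
{'time': 0.1, 'joint_pos': array([ 9.04222902e-01,  2.59252527e-01,  1.53595721e+00, -2.26272245e-05,
        1.34795746e+00, -2.02784493e-01]), 'qd': array([ 9.80491174e-04, -2.56900429e-05, -3.26075469e-03,  2.67372513e-04,
        1.55663131e-03, -2.66948488e-04]), 'tau': array([ 2.95899321e-03, -4.46965921e+01, -2.91246808e+01, -1.05070587e-04,
        6.33762422e-03,  1.93268471e-05]), 'ee_pos': array([0.2457302 , 0.49154826, 0.23057387]), 'orientation': array([ 2.29819178e-01,  9.73233027e-01, -7.18703046e-04, -3.21528202e-04]), 'ft_force': array([ 0.39987446, -0.49221047,  0.56786106]), 'torque': array([ 0.04273332, -0.02545086, -0.00431321]), 'opening': 0.9965386827674161}
```

View pics/scene0.png

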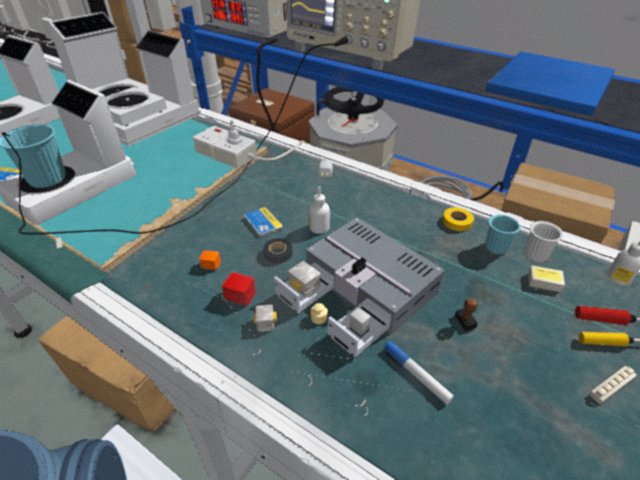

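View pics/top0.png

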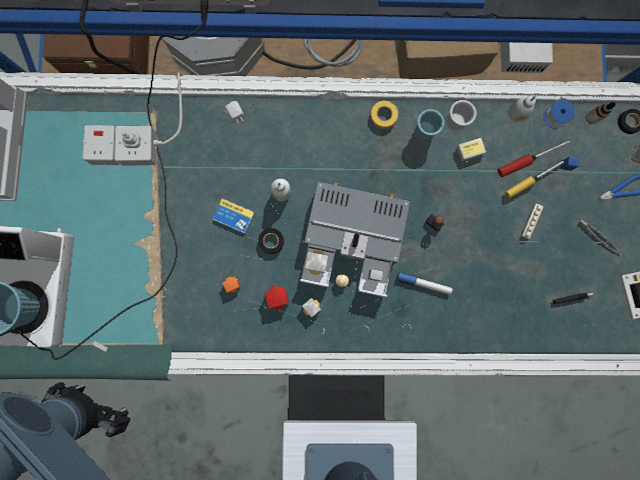

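Run:
```python
import cv2
a=cv2.imread("pics/scene0.png")[215:365,230:450];cv2.imwrite("pics/c1.png",cv2.resize(a,None,fx=3.6,fy=3.6,interpolation=cv2.INTER_CUBIC))
a=cv2.imread("pics/top0.png")[175:325,260:460];cv2.imwrite("pics/c2.png",cv2.resize(a,None,fx=4,fy=4,interpolation=cv2.INTER_CUBIC))
```

```text
(no output)
```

View pics/c1.png

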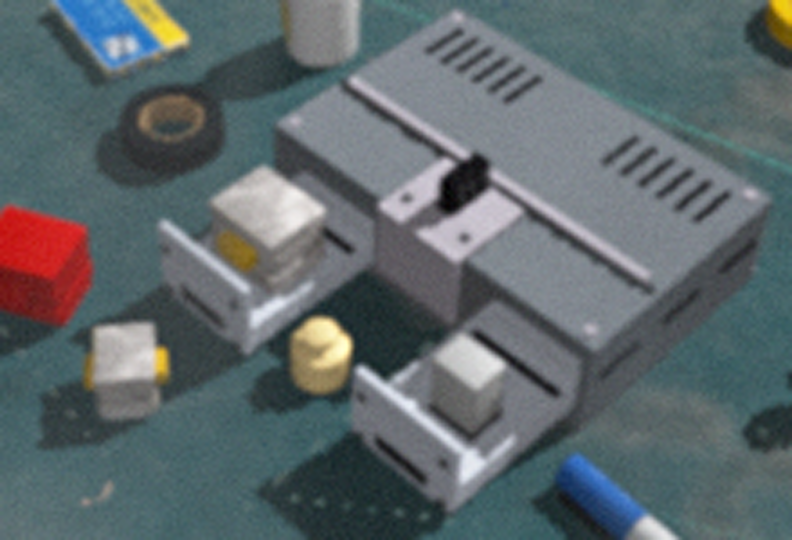

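View pics/c2.png

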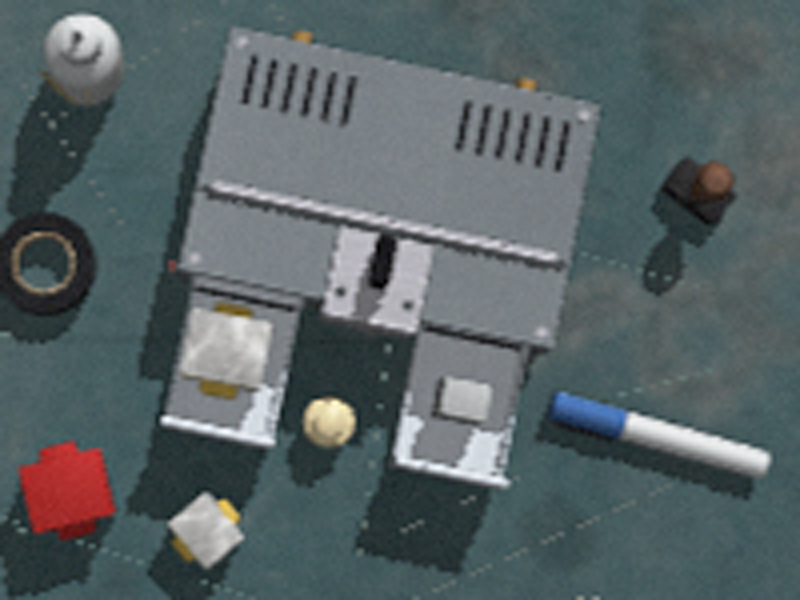

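```bash
cat > h.py <<'E'
from rig import bot
import numpy as np
from scipy.spatial.transform import Rotation as R
from scipy.optimize import least_squares
def proj(n,P,M={}):
    if n not in M: M[n]=bot.camera_model(n)
    m=M[n]; c=R.from_quat(m['orientation']).inv().apply(np.atleast_2d(P)-m['eye']); p=c@m['intrinsics'].T; return p[:,:2]/p[:,2:]
def ray(n,px,z):
    m=bot.camera_model(n); d=R.from_quat(m['orientation']).apply(np.linalg.inv(m['intrinsics'])@[*px,1]); return m['eye']+d*(z-m['eye'][2])/d[2]
E
python3 - <<'E'
from h import *
t=lambda u,v:(260+u/4,175+v/4); s=lambda u,v:(230+u/3.6,215+v/3.6)
for nm,n,p,z in [("BL","top",t(233,28),.062),("BR","top",t(600,103),.062),("FL","top",t(178,266),.062),("FR","top",t(552,348),.062),
 ("RpL","top",t(395,465),.054),("RpR","top",t(508,485),.054),("LpL","top",t(163,421),.054),("LpR","top",t(274,441),.054),("tab","top",t(385,262),.089),
 ("sRpL","scene",s(357,370),.054),("sRpR","scene",s(464,460),.054),("sBL","scene",s(457,12),.062),("sBR","scene",s(770,203),.062),("sFL","scene",s(277,128),.062),("sFR","scene",s(592,350),.062),("stab","scene",s(472,163),.089),
 ("weight","top",t(330,418),.032),("cap","top",t(553,405),.015)]:
    print(nm,ray(n,p,z).round(4))
t_=lambda u,v:(260+u/4,175+v/4)
obs=[("top",(75,113),t(233,28)),("top",(75,-113),t(600,103)),("top",(-75,113),t(178,266)),("top",(-75,-113),t(552,348)),
("scene",(75,113),s(457,12)),("scene",(75,-113),s(770,203)),("scene",(-75,113),s(277,128)),("scene",(-75,-113),s(592,350))]
def W(q,x,y,z): 
    c,s_=np.cos(q[2]),np.sin(q[2]); return [q[0]+c*x-s_*y,q[1]+s_*x+c*y,z]
def f(q):
    r=[]
    for n,(x,y),p in obs: r+=list(proj(n,W(q,x/1e3,y/1e3,.062))[0]-p)
    return r
o=least_squares(f,[.5,0,-.2]);print(o.x,np.round(o.fun,1))
q=o.x;c,s_=np.cos(q[2]),np.sin(q[2])
def L(p): d=p[:2]-q[:2]; return (np.array([c*d[0]+s_*d[1],-s_*d[0]+c*d[1]])*1e3).round(1)
for nm,n,p,z in [("RpL","top",t(395,465),.054),("RpR","top",t(508,485),.054),("LpL","top",t(163,421),.054),("LpR","top",t(274,441),.054),("tab","top",t(385,262),.089),("sRpL","scene",s(357,370),.054),("sRpR","scene",s(464,460),.054),("stab","scene",s(472,163),.089),("relay","top",t(467,400),.052),("weight","top",t(330,418),.032),("cap","top",t(553,405),.015)]: print(nm,L(ray(n,p,z)))
E
```

```text
BL [0.7212 0.0821 0.062 ]
BR [ 0.6783 -0.1372  0.062 ]
FL [0.5781 0.1132 0.062 ]
FR [ 0.5316 -0.1073  0.062 ]
RpL [ 0.4625 -0.0155  0.054 ]
RpR [ 0.4513 -0.082   0.054 ]
LpL [0.4872 0.1211 0.054 ]
LpR [0.476  0.0558 0.054 ]
tab [ 0.5786 -0.0066  0.089 ]
sRpL [ 0.4633 -0.0191  0.054 ]
sRpR [ 0.4477 -0.0878  0.054 ]
sBL [0.7173 0.0791 0.062 ]
sBR [ 0.6713 -0.1393  0.062 ]
sFL [0.5733 0.1075 0.062 ]
sFR [ 0.5308 -0.1083  0.062 ]
stab [ 0.5844 -0.0085  0.089 ]
weight [0.4906 0.0217 0.032 ]
cap [ 0.5002 -0.1153  0.015 ]
[ 0.62601355 -0.01340927 -0.20393432] [ 0.  -0.5  0.9  0.7  0.3  1.1  0.7  0.8  0.  -1.7  1.1 -1.7 -1.4 -1.5
 -0.   0.6]
RpL [-159.7  -35.1]
RpR [-157.2 -102.6]
LpL [-163.2  103.6]
LpR [-160.9   37.4]
tab [-47.8  -3. ]
sRpL [-158.2  -38.5]
sRpR [-159.6 -109. ]
stab [-41.7  -3.6]
relay [-113.2  -69.2]
weight [-139.7    6.9]
cap [-102.5 -125.2]
```

```bash
cat >> h.py <<'E'
q=np.array([.6260,-.0134,-.2039])
def W(x,y,z):
    c,s=np.cos(q[2]),np.sin(q[2]); return np.array([q[0]+c*x-s*y,q[1]+s*x+c*y,z])
def loc(p):
    c,s=np.cos(q[2]),np.sin(q[2]); d=p[:2]-q[:2]; return np.array([c*d[0]+s*d[1],-s*d[0]+c*d[1]])
c,s=np.cos(q[2]),np.sin(q[2])
RT=R.from_matrix(np.array([[-c,-s,0],[-s,c,0],[0,0,-1]]).T.T)
def cmd(x,y,z):
    st=bot.read_state(); T=R.from_quat(st['orientation'])
    print(st['time'],'loc',(loc(st['ee_pos'])*1e3).round(1),'z',st['ee_pos'][2].round(4),'F',st['ft_force'].round(1))
    print('shift cm',(T.inv().apply(W(x,y,z)-st['ee_pos'])*100).round(2),'rot',np.degrees((T.inv()*RT).as_rotvec()).round(2))
E
python3 - <<'E'
from h import *
print(RT.as_matrix()); print(W(-.215,-.07,.15)); cmd(-.215,-.07,.15)
E
```

```text
[[-0.97928432  0.20249007  0.        ]
 [ 0.20249007  0.97928432  0.        ]
 [ 0.          0.         -1.        ]]
[ 0.40127957 -0.03841454  0.15      ]
0.1 loc [-474.6  417.5] z 0.2306 F [ 0.4 -0.5  0.6]
shift cm [-37.62 -40.43   8.11] rot [ -0.09  -0.03 -14.89]
```

Call:
{"name": "send_rows", "arguments": {"rows": [[-3.8,-4.0,0,0,0,-2],[-7.5,-8.1,0,0,0,-4],[-11.3,-12.1,1,0,0,-6],[-15,-16.2,2,0,0,-8],[-18.8,-20.2,3,0,0,-10],[-22.6,-24.3,4,0,0,-12],[-26.3,-28.3,5,0,0,-14],[-30.1,-32.3,6,0,0,-14.9],[-34,-36.5,7,0,0,-14.9],[-37.6,-40.4,8,0,0,-14.9]], "fingers": -1}}

```text
time: 1.35
ee_pos: [0.4013, -0.0401, 0.1508]
orientation: [0.102, 0.995, -0.001, -0.0]
ft_force: [0.4, -0.0, 0.3]
opening: -0.002
```

Run:
```python
from h import *
import cv2
cmd(-.215,-.07,.027)
im=bot.read_camera("wrist"); cv2.imwrite("pics/w1.png",im[:,:,::-1])
im=bot.read_camera("top"); a=im[175:345,240:460,::-1];cv2.imwrite("pics/t1.png",cv2.resize(a,None,fx=3.5,fy=3.5,interpolation=cv2.INTER_CUBIC))
```

```text
1.35 loc [-214.6  -71.6] z 0.1508 F [ 0.4 -0.   0.3]
shift cm [ 0.03  0.18 12.37] rot [-0.08 -0.03 -0.03]
```

View pics/w1.png

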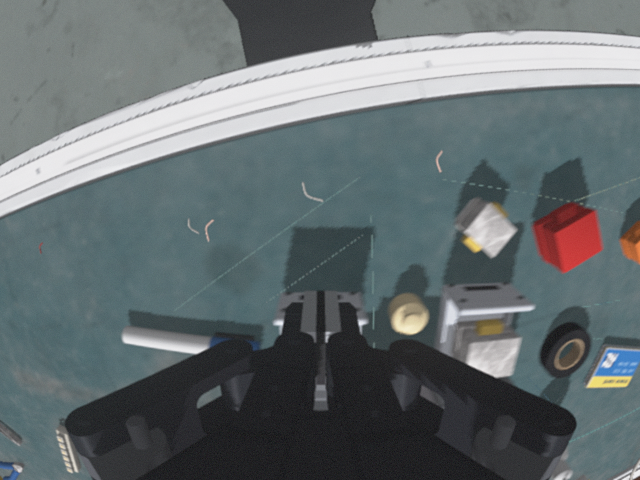

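View pics/t1.png

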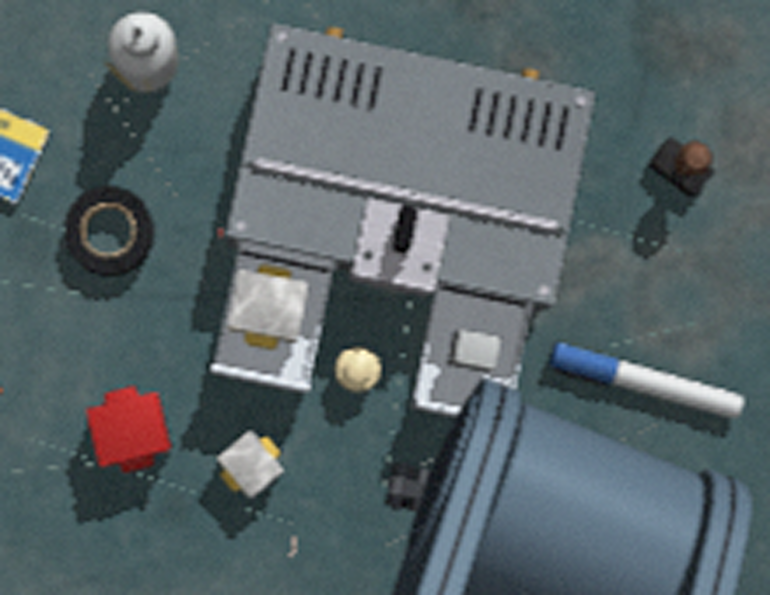

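Call:
{"name": "send_rows", "arguments": {"rows": [[0,0,3,0,0,0],[0,-0.1,6,0,0,0],[0,-0.2,9,0,0,0],[0,-0.2,11.4,0,0,0],[0,-0.2,11.4,0,0,0],[-1.5,-0.2,11.4,0,0,0],[-3,-0.2,11.4,0,0,0],[-3.8,-0.2,11.4,0,0,0],[-4.3,-0.2,11.4,0,0,0],[-4.8,-0.2,11.4,0,0,0]]}}

```text
time: 2.7
ee_pos: [0.4479, -0.0545, 0.0361]
orientation: [0.104, 0.995, -0.001, -0.001]
ft_force: [-3.0, 0.9, 0.9]
opening: -0.001
```

Run:
```python
from h import *
import cv2
cmd(-.086,-.074,.037)
im=bot.read_camera("scene"); a=im[215:365,230:450,::-1];cv2.imwrite("pics/s2.png",cv2.resize(a,None,fx=3.5,fy=3.5,interpolation=cv2.INTER_CUBIC))
```

```text
2.7 loc [-166.   -76.3] z 0.0361 F [-3.   0.9  0.9]
shift cm [-8.    0.28 -0.11] rot [-0.15 -0.15 -0.31]
```

View pics/s2.png

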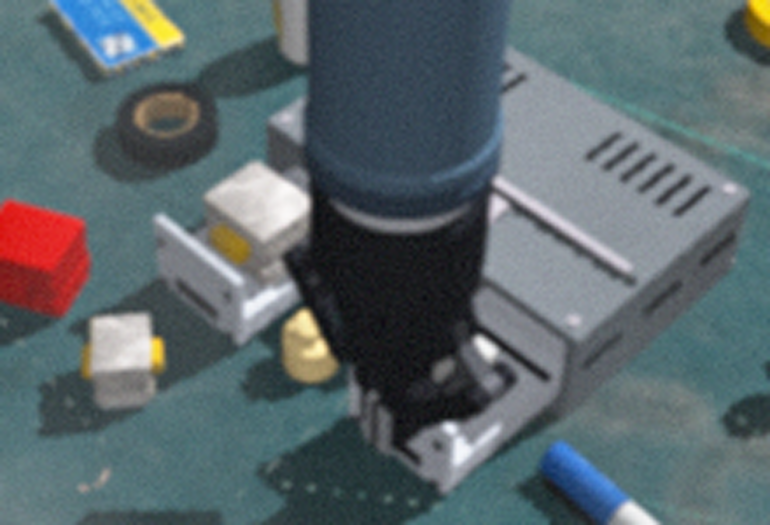

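Call:
{"name": "send_rows", "arguments": {"rows": [[-0.8,0.1,0,0,0,-0.3],[-1.6,0.2,0,0,0,-0.3],[-2.4,0.3,0,0,0,-0.3],[-3.2,0.3,0,0,0,-0.3],[-4,0.3,0,0,0,-0.3],[-4.8,0.3,0,0,0,-0.3],[-5.6,0.3,0,0,0,-0.3],[-6.4,0.3,0,0,0,-0.3],[-6.9,0.3,0,0,0,-0.3],[-7.2,0.3,0,0,0,-0.3]]}}

```text
time: 4.0
ee_pos: [0.5203, -0.0668, 0.0361]
orientation: [0.102, 0.995, -0.001, -0.001]
ft_force: [-2.1, 2.4, -0.2]
opening: -0.005
```

Run:
```python
from h import *
import cv2
cmd(-.086,-.074,.037)
for n,sl in (("scene",(slice(215,365),slice(230,450))),("top",(slice(175,325),slice(240,460)))):
  im=bot.read_camera(n); a=im[sl][:,:,::-1];cv2.imwrite(f"pics/{n}3.png",cv2.resize(a,None,fx=3.5,fy=3.5,interpolation=cv2.INTER_CUBIC))
```

```text
4.0 loc [-92.7 -73.7] z 0.0361 F [-2.1  2.4 -0.2]
shift cm [-0.67 -0.03 -0.09] rot [-0.15 -0.06 -0.02]
```

View pics/scene3.png

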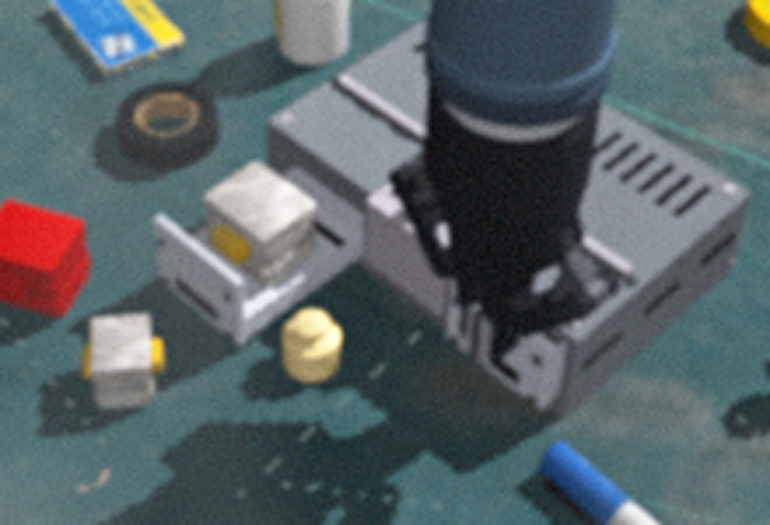

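Nearly home. I'll creep in until the force rises.

Call:
{"name": "send_rows", "arguments": {"rows": [[-0.3,0,0,0,0,0],[-0.5,0,0,0,0,0],[-0.7,0,0,0,0,0],[-0.9,0,0,0,0,0],[-0.9,0,0,0,0,0]]}}

```text
time: 4.72
ee_pos: [0.5272, -0.0685, 0.0361]
orientation: [0.102, 0.995, -0.001, -0.003]
ft_force: [-8.6, 1.3, 5.3]
opening: -0.0
```

Call:
{"name": "send_rows", "arguments": {"rows": [[-0.2,0,0,0,0,0],[-0.4,0,0,0,0,0],[-0.5,0,0,0,0,0],[-0.5,0,0,0,0,0]]}}

```text
time: 5.22
ee_pos: [0.5271, -0.0684, 0.0356]
orientation: [0.101, 0.995, -0.001, -0.008]
ft_force: [-15.8, 2.2, 11.1]
opening: 0.002
```

Call:
{"name": "send_rows", "arguments": {"rows": [[1.5,0,0,0,0,0],[3,0,0,0,0,0],[4,0,-2,0,0,0],[4,0,-6,0,0,0],[4,0,-10,0,0,0],[4,2,-11,0,0,0],[4,6,-11,0,0,0],[4,10,-11,0,0,0],[4,13,-11,0,0,0],[4,13,-11,0,0,0]]}}

```text
time: 6.48
ee_pos: [0.5163, 0.0687, 0.1461]
orientation: [0.1, 0.995, -0.001, -0.007]
ft_force: [-0.1, -0.7, 0.8]
opening: -0.0
```

Run:
```python
from h import *
import cv2
cmd(-.047,.035,.15)
for n,sl in (("scene",(slice(215,365),slice(230,450))),("top",(slice(175,325),slice(240,460)))):
  im=bot.read_camera(n); a=im[sl][:,:,::-1];cv2.imwrite(f"pics/{n}4.png",cv2.resize(a,None,fx=3.5,fy=3.5,interpolation=cv2.INTER_CUBIC))
```

```text
6.475 loc [-124.1   58.1] z 0.1461 F [-0.1 -0.7  0.8]
shift cm [-7.69 -2.34 -0.49] rot [-0.15 -0.77  0.22]
```

View pics/scene4.png

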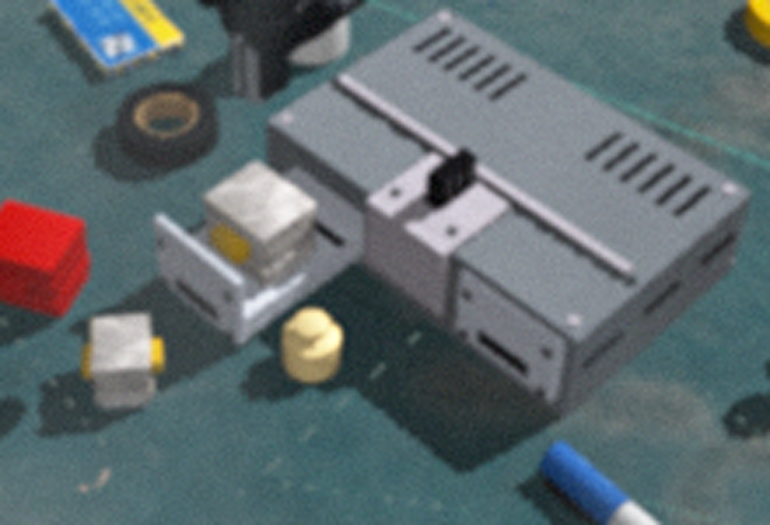

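View pics/top4.png

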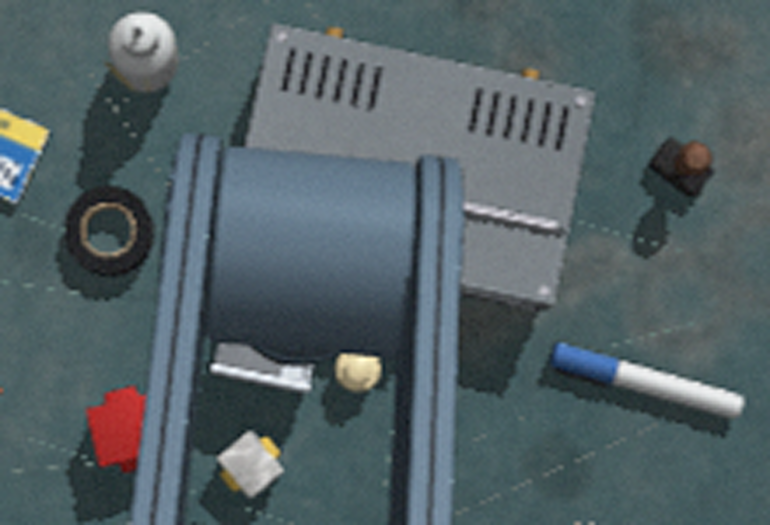

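Call:
{"name": "send_rows", "arguments": {"rows": [[-2.5,-0.4,-0.5,0,-0.8,0.2],[-5,-0.8,-0.5,0,-0.8,0.2],[-7.7,-1.3,-0.5,0,-0.8,0.2],[-7.7,-1.3,2,0,-0.8,0.2],[-7.7,-1.3,4.5,0,-0.8,0.2],[-7.7,-1.3,6.8,0,-0.8,0.2],[-7.7,-1.3,6.8,0,-0.8,0.2]]}}

```text
time: 7.45
ee_pos: [0.5861, 0.0374, 0.0751]
orientation: [0.103, 0.995, -0.002, -0.002]
ft_force: [0.5, 0.7, 0.8]
opening: 0.0
```

Run:
```python
from h import *
import cv2
cmd(-.047,-.018,.077)
for n,sl in (("scene",(slice(215,365),slice(230,450))),("wrist",(slice(0,480),slice(0,640)))):
  im=bot.read_camera(n); a=im[sl][:,:,::-1];cv2.imwrite(f"pics/{n}5.png",cv2.resize(a,(770,525),interpolation=cv2.INTER_CUBIC))
```

```text
7.45 loc [-49.3  41.7] z 0.0751 F [0.5 0.7 0.8]
shift cm [-0.25 -5.97 -0.16] rot [-0.23 -0.25 -0.18]
```

View pics/scene5.png

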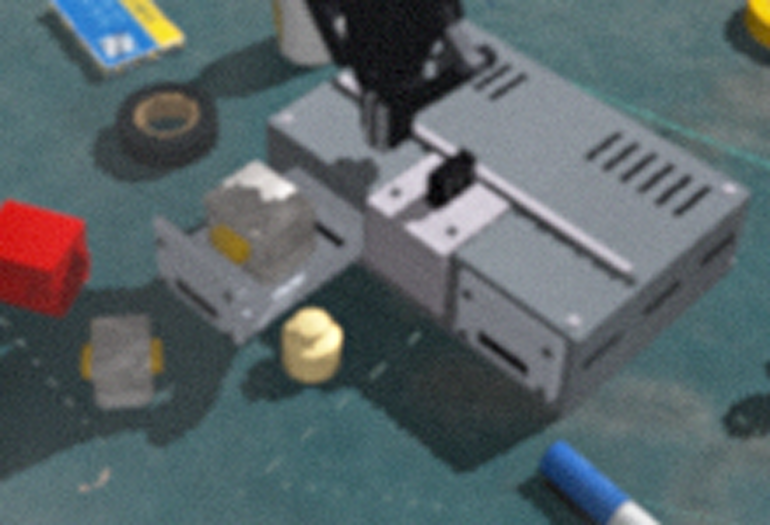

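View pics/wrist5.png

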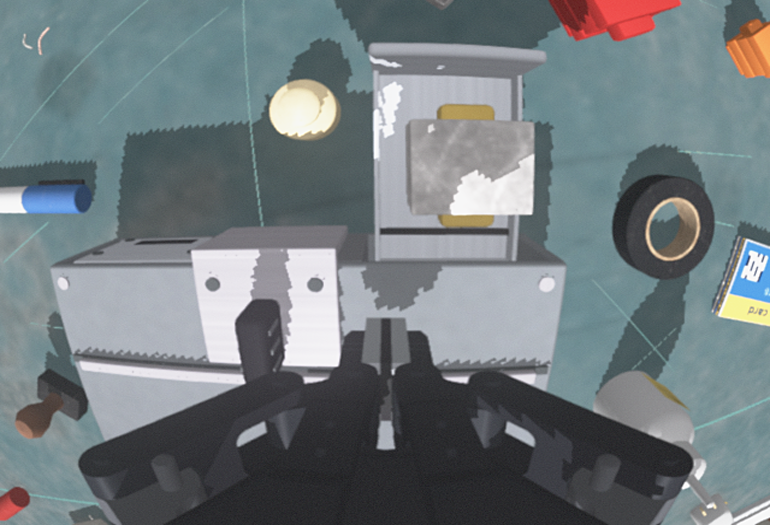

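Call:
{"name": "send_rows", "arguments": {"rows": [[-0.2,-0.8,0,0,0,0],[-0.2,-1.5,0,0,0,0],[-0.2,-2,0,0,0,0],[-0.2,-2.5,0,0,0,0],[-0.2,-3,0,0,0,0],[-0.2,-3.5,0,0,0,0],[-0.2,-4,0,0,0,0],[-0.2,-4.5,0,0,0,0],[-0.2,-5,0,0,0,0],[-0.2,-5.3,0,0,0,0]]}}

```text
time: 8.8
ee_pos: [0.5792, -0.015, 0.0777]
orientation: [0.103, 0.995, -0.002, 0.0]
ft_force: [0.8, 1.2, -0.8]
opening: -0.004
```

Run:
```python
from h import *
import cv2
cmd(-.047,-.018,.077)
for n,sl in (("scene",(slice(215,365),slice(230,450))),("wrist",(slice(0,480),slice(0,640)))):
  im=bot.read_camera(n); a=im[sl][:,:,::-1];cv2.imwrite(f"pics/{n}6.png",cv2.resize(a,(770,525),interpolation=cv2.INTER_CUBIC))
```

```text
8.8 loc [-45.5 -11.1] z 0.0777 F [ 0.8  1.2 -0.8]
shift cm [ 0.15 -0.69  0.07] rot [-0.21  0.03 -0.17]
```

View pics/wrist6.png

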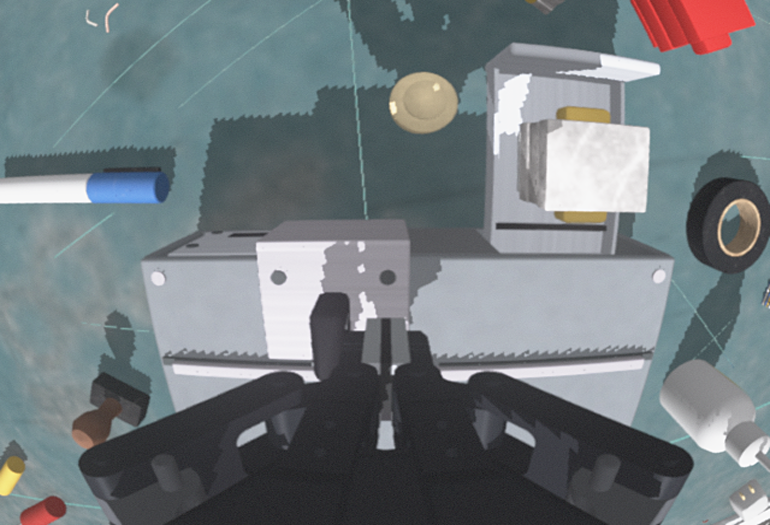

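Call:
{"name": "send_rows", "arguments": {"rows": [[0.1,-0.4,0,0,0,0],[0.1,-0.8,0,0,0,0],[0.1,-1.1,0,0,0,0],[0.1,-1.3,0,0,0,0],[0.1,-1.3,0,0,0,0]]}}

```text
time: 9.52
ee_pos: [0.5763, -0.0251, 0.0779]
orientation: [0.104, 0.995, 0.0, 0.001]
ft_force: [5.7, 13.1, 0.7]
opening: 0.001
```

Call:
{"name": "send_rows", "arguments": {"rows": [[0,-0.2,0,0,0,0],[0,-0.4,0,0,0,0],[0,-0.4,0,0,0,0]]}}

```text
time: 9.9
ee_pos: [0.5763, -0.0252, 0.078]
orientation: [0.104, 0.995, 0.003, 0.001]
ft_force: [5.0, 16.6, 0.1]
opening: -0.003
```

Run:
```python
from h import *
import cv2
cmd(-.047,-.018,.077)
im=bot.read_camera("wrist"); a=im[:,:,::-1];cv2.imwrite(f"pics/w7.png",a)
```

```text
9.9 loc [-46.3 -21.6] z 0.078 F [ 5.  16.6  0.1]
shift cm [0.07 0.36 0.1 ] rot [ 0.4   0.13 -0.25]
```

View pics/w7.png

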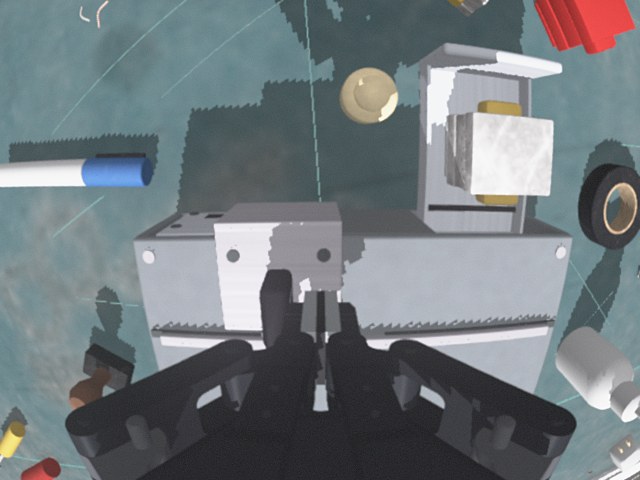

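Hard stop reached. I'll back off, rise and check.

Call:
{"name": "send_rows", "arguments": {"rows": [[0,0.7,0,0,0,0],[0,1.5,0,0,0,0],[0,2.5,-1,0,0,0],[0,2.5,-4,0,0,0],[0,2.5,-8,0,0,0],[2,6,-10,0,0,0],[4,11,-12,0,0,0],[6,16,-12,0,0,0],[8,20,-12,0,0,0],[8,20,-12,0,0,0]]}}

```text
time: 11.2
ee_pos: [0.5377, 0.1892, 0.2]
orientation: [0.102, 0.995, 0.004, 0.002]
ft_force: [0.6, -0.6, 0.0]
opening: -0.003
```

Run:
```python
from h import *
import cv2
cmd(-.047,.035,.15)
for n,sl in (("scene",(slice(215,365),slice(230,450))),("top",(slice(175,325),slice(240,460)))):
  im=bot.read_camera(n); a=im[sl][:,:,::-1];cv2.imwrite(f"pics/{n}8.png",cv2.resize(a,None,fx=3.6 if n=="scene" else 3.5,fy=3.6 if n=="scene" else 3.5,interpolation=cv2.INTER_CUBIC))
for g in (-.04,-.034): print(g,(proj("scene",W(-.047,g,.089))[0]-[230,215])*3.6)
```

```text
11.2 loc [-127.5  180.6] z 0.2 F [ 0.6 -0.6  0. ]
shift cm [ -8.03 -14.6    4.91] rot [0.43 0.14 0.01]
-0.04 [518.88869616 204.34920149]
-0.034 [509.8140439  198.22197725]
```

View pics/scene8.png

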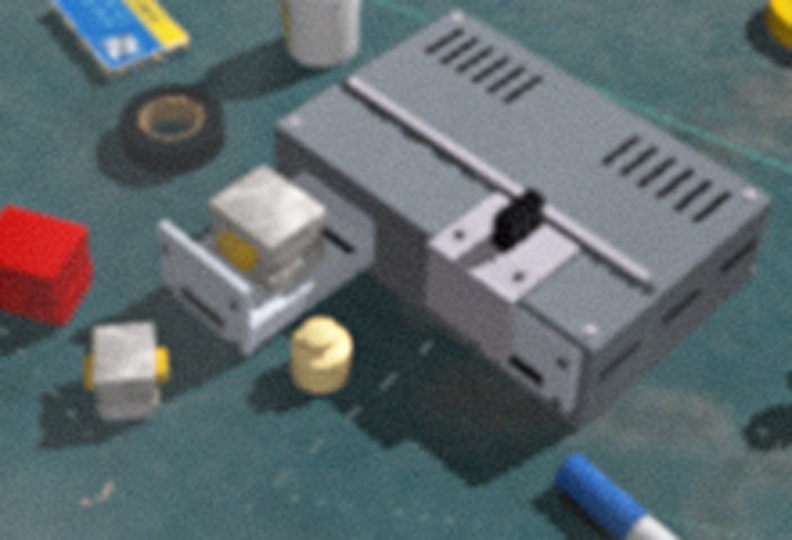

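View pics/top8.png

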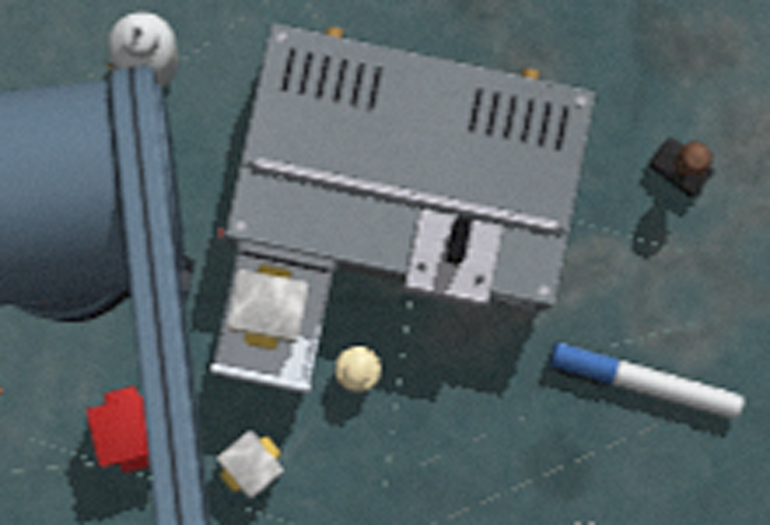

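```bash
python3 -c "
from rig import bot
print(bot.close_job())"
```

```text
the job is handed in; nothing more can be done
None
```

I pushed the relay's tray (the right one) fully into the box. I then pushed the black tab to the right until it stopped, so the steel gate now hangs in front of that tray. The job is handed in; no verdict was reported.

- **Tray:** it stopped moving while the push force rose to about 16 N. The pictures show its front flush with the box.
- **Gate:** the tab also stopped moving, at about 17 N. It moved about 36 mm, from roughly -3.5 mm to about -40 mm, which is the right-hand stop.
- **Everything else:** in the last pictures the transformer, its tray and the visible bystanders look where they were. The arm partly hides the bottle in the top view. The arm stands clear at 0.20 m and the force on it is about zero.
- **Not checked:** the relay is inside the closed bay, so I could not see it after the push. I pushed the tray slowly and nothing suggested that it tipped. No check failed.

The run ended at about 11 s of the 43 s allowed.

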